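# Set up the folding necklace display and thread its rail

## Robot

A 7-joint arm with a two-finger parallel gripper is mounted at the origin on the work surface. World frame = base frame: x ahead of the robot, y to its left, z up, the work surface at z = 0. Lengths are in m, angles in rad, forces in N, time in s.
With the tool pointing down it reaches from about 0.425 to 0.95 m from the base axis. Payload 4.7 kg.
Tool frame: the origin (TCP) lies between the finger pads; the fingertips stand 25 mm ahead of it and the grasp point (between the pads) lies 6 mm ahead of it; z points along the fingers, y is the line along which they close (so a half turn about z gives the same grasp; the last joint's range is limited). The gripper opens to 85 mm and grips with 20 to 120 N. Pads are 22 mm wide; open, the fingers measure 114 mm over their backs; the gripper's body (76 mm by 85 mm) begins 54 mm behind the grasp point. The pads swing forward as they close: fully open they stand 13 mm farther back than shut.
Start: joints at [-1.364, 0.469, -0.049, 1.532, 0.024, 1.141, -0.082], TCP at [0.158, 0.656, 0.256] pointing down, gripper open.
Joint ranges: [-2.59, 2.59], [-0.33, 1.99], [-1.39, 1.29], [0.1, 2.45], [-1.04, 4.18], [0.21, 1.99], [-2.66, 2.66]. Speed limits (rad/s): [2.57, 2.57, 3.14, 3.14, 3.14, 3.14, 3.14].

## Interface

Orientations are given as a 3x3 rotation matrix whose columns are the frame's x, y, z axes.
In Python, from rig import * gives the robot as it stands. Calls block until the motion is done:
- movep(position, orientation): joint-space move of the TCP to a pose.
- move_l(position, attitude=None, feed=0.15, until_force=None): straight line of the TCP; attitude=None keeps the orientation; feed is the mean speed in m/s. With until_force (N) it stops when the force on the tool has changed by that much, and returns True; else False.
- move_joints(angles): joint-space move.
- command_gripper(opening, newtons=None): finger opening in m; newtons is the grip in N (None keeps the last); returns when the fingers have stopped.
- sleep(seconds).
- inverse_kinematics(position, orientation): joint angles nearest the present ones, or None.
- sense(): the state.
- camera(name): name is "side" or "top" or "wrist"; returns (picture, depth): 400x640x3 uint8, red, green, blue; 400x640 float32, m along the optical axis (not along the pixel's ray), 0 where there is no reading.
- camera_params(name): a dict with "K" (3x3 intrinsics, pixels), "dist" ([k1, k2, p1, p2, k3] as OpenCV has them; the pictures are not rectified), "position" and "rotation" of the camera in the world; the wrist camera has in their place "tool_from_camera" (4x4, takes a point from camera to tool coordinates, whose origin is the TCP and whose axes are the flange's). Camera axes: x right, y down, z forward; pixel columns grow to the right and rows downward; lengths in m; the calibration is good to about 2 mm. A picture is of the moment at which its call begins: read the wrist's pose just before it. camera_params takes no time and is no camera call.
A pose or a line that the arm cannot do raises Unreachable and nothing moves.
- finish_job(): hands the job in; it is judged then, once.
The state is a dict: "time_s": time; "joint_pos": joint angles; "qd": joint speeds; "joint_efforts": joint torques, N m; "position": TCP position; "tcp_rot": TCP orientation; "wrist_force": force on the tool from outside, world axes, zero at the start; "ft_torque": the same for the moment, N m; "finger_gap": finger opening in m; "gripper_force": force on a finger pad.
Only numpy, scipy, OpenCV 4.12 (cv2) and the standard library are available. Lean on these libraries where they do the work, as an engineer would, in place of code of your own. Each camera call takes 0.05 s, during which the arm holds its last target. There are 200 camera calls.

## Task

Set up the folding wooden display case: raise its back and both end panels until they stand fully upright. Then thread the steel necklace rail, thin end first, in through the brass bush of one end panel and on through the other until its tip clearly stands out beyond the second, and finish while still holding the rail there in the gripper, still and spanning both bushes, with the panels still upright. Leave the other things on the table where they are.

Things in the scene. Friction and masses are not known exactly. Their poses are not given: they have to be found in the camera images.
- case: folding display case of pale wood, fixed to the table; its base plate is 96 (x) x 90 (y) x 6 mm, origin at the centre of the plate's underside on the table; +x points to the back panel, +y to the left end panel, z up. The side at -x is open
- end_left (a joint): wooden end panel on the case's +y side, hinged along case x at case y = +48, z = 6 mm; 86 mm wide, 80 mm high from the hinge, 6 mm thick; a pull tab 24 mm wide stands out of the middle of its free edge (80 to 106 mm from the hinge). 0 = folded out flat, 1.571 = upright against a firm stop; starts 0.05 to 0.4. Stiff hinge (0.15 N m), stays where left.
- end_right (a joint): wooden end panel on the case's -y side, hinged along case x at case y = -48, z = 6 mm; 86 mm wide, 80 mm high from the hinge, 6 mm thick; a pull tab 24 mm wide stands out of the middle of its free edge (80 to 106 mm from the hinge). 0 = folded out flat, 1.571 = upright against a firm stop; starts 0.05 to 0.4. Stiff hinge (0.15 N m), stays where left.
- back (a joint): plain wooden back panel, without a bush, hinged along the case's own y axis at case x = +51, z = 6 mm; same panel and tab sizes as the ends. 0 = folded out flat, 1.571 = upright against a firm stop; starts 0.05 to 0.4. Stiff hinge (0.15 N m), stays where left.
- end_left_tab (a point): point in the middle of the thickness and width of the pull tab of the left end panel, 96 mm from its hinge (10 mm inside the tab's free edge); its x axis points away from the hinge along the panel, its y axis is along the hinge
- end_right_tab (a point): point in the middle of the thickness and width of the pull tab of the right end panel, 96 mm from its hinge (10 mm inside the tab's free edge); its x axis points away from the hinge along the panel, its y axis is along the hinge
- back_tab (a point): point in the middle of the thickness and width of the pull tab of the back panel, 96 mm from its hinge (10 mm inside the tab's free edge); its x axis points away from the hinge along the panel, its y axis is along the hinge
- end_left_bush (a point): centre of the round brass bush in the left end panel, 58 mm from the hinge, so 64 mm above the table when the panel is upright; bore 15 mm, outside 31 mm, 12 mm long, standing 3 mm proud of both faces; its z axis is the bore's axis (points to the case's inside when upright)
- end_right_bush (a point): centre of the round brass bush in the right end panel, 58 mm from the hinge, so 64 mm above the table when the panel is upright; bore 15 mm, outside 31 mm, 12 mm long, standing 3 mm proud of both faces; its z axis is the bore's axis (points to the case's inside when upright)
- rail: round steel necklace rail, about 140 g; origin on its axis at the middle of its handle, x along it to the thin tip. Handle 18 mm across, x = -30 to +30; thin rod 10 mm across to the bevelled tip at x = +180; 10 mm stub behind, to x = -44. Balances at about x = +22. It starts lying level in the rest, its axis 28 mm above the table
- rail_tip (a point): tip of the thin end of the rail, on its axis; its x axis is the rail's
- rest: low grey plastic rest fixed to the table, that carries the rail in two notches open at the top; origin on the table under the rail's handle, x along the rail to its tip. Foot plate 150 x 44 x 5 mm, from x = -51 to +99; notched blocks 10 mm long at x = -40 and +85, 34 mm high; the handle is free between them. It stands on the right or the left of the case
- tray: clear plastic tool tray, fixed, 200 x 110 x 40 mm, on the other side of the case from the rest; origin at the centre of its underside
- dish: bystander: white plastic dish, 84 mm across, 14 mm high; origin at the centre of its underside
- sanding_block: bystander: grey block 60 x 45 x 30 mm; origin at the centre of its underside
- tape: bystander: black ring 60 mm across, 18 mm high; origin at the centre of its underside
- weight: bystander: round brass weight, 36 mm across, 28 mm high; origin at the centre of its underside
- card_pack: bystander: pale pack 89 x 58 x 12 mm; origin at the centre of its underside

How it is judged:
By the outcome, as a careful person would: the job done as asked, in the order asked, and still so for the second after the job is handed in, while the arm keeps its last pose, push and grip.
It also fails if it takes over 72 s, if anything falls off the work surface, if the arm or the gripper's body presses on something with over 40 N, if the wrist force passes 120 N, or if a joint passes its speed limit or range.

## Working session

There is one attempt and no reset: what is moved stays moved. The work goes in short steps, each a Python script; the robot and the scene stay as the last script left them, time stands still between calls to the robot, and variables do not carry over. Pictures are saved under pics/ and viewed, at most 10 in all, crops included, and the job is handed in when it is done.

```bash
ls; mkdir -p pics; python3 - <<'E'
from rig import *
import cv2,numpy as np
for n in ["top","side"]:
    p,d=camera(n); cv2.imwrite(f"pics/{n}0.png",p[:,:,::-1]); np.savez(f"{n}0.npz",p=p,d=d)
    c=camera_params(n); print(n,c)
print(sense()["tcp_rot"],sense()["time_s"])
E
```

```text
pics
top {'K': array([[497.86782678,   0.        , 319.02996861],
       [  0.        , 497.86782678, 191.58114884],
       [  0.        ,   0.        ,   1.        ]]), 'dist': array([0.00314452, 0.        , 0.        , 0.        , 0.        ]), 'position': array([ 0.48886325, -0.01068675,  1.27195166]), 'rotation': array([[-0.00977615, -0.9975076 ,  0.06987862],
       [-0.99970022,  0.00818102, -0.02307699],
       [ 0.02244779, -0.07008327, -0.99728854]])}
side {'K': array([[397.51738837,   0.        , 323.61325271],
       [  0.        , 397.51738837, 200.31917552],
       [  0.        ,   0.        ,   1.        ]]), 'dist': array([-0.06706699,  0.        ,  0.        ,  0.        ,  0.        ]), 'position': array([ 0.36890894, -0.67777728,  0.546262  ]), 'rotation': array([[ 0.95453264, -0.16367104,  0.24915705],
       [-0.29787176, -0.55681695,  0.77538848],
       [ 0.01182623, -0.81435046, -0.58025293]])}
[[-9.72338063e-01  2.33577766e-01 -3.44604618e-04]
 [ 2.33578005e-01  9.72336416e-01 -1.79142661e-03]
 [-8.33658068e-05 -1.82236434e-03 -9.99998336e-01]] 0.1
```

View pics/top0.png

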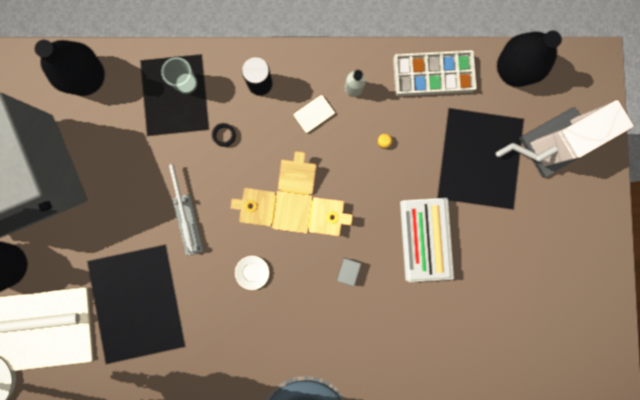

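View pics/side0.png

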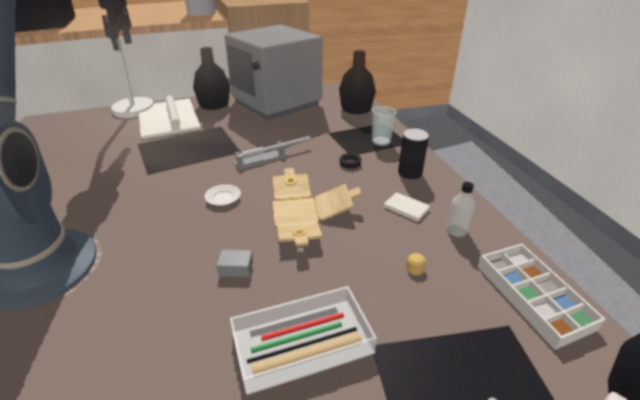

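The top view shows the case at about (295,212), with its back panel up the image (+x). The left end is at (257,207), the right end at (328,217), and both bushes are visible. The rest and rail are on the left at (185,215), with the tip towards (172,168). The tray is on the right. I'll measure these with the depth image.

```bash
cat > h.py <<'E'
import numpy as np, cv2
from rig import *
def cloud(name,p,d,s=None):
    c=camera_params(name)
    if name=="wrist":
        T=np.asarray(c["tool_from_camera"]); R=np.asarray(s["tcp_rot"])@T[:3,:3]; t=np.asarray(s["tcp_rot"])@T[:3,3]+np.asarray(s["position"])
    else: R,t=c["rotation"],c["position"]
    v,u=np.mgrid[:400,:640]
    n=cv2.undistortPoints(np.stack([u,v],-1).reshape(-1,1,2).astype(float),c["K"],c["dist"]).reshape(400,640,2)
    P=np.dstack([n*d[...,None],d])
    return P@np.asarray(R).T+t
def rotz(a): return np.array([[np.cos(a),-np.sin(a),0],[np.sin(a),np.cos(a),0],[0,0,1.]])
def down(a):  # tool down, closing axis (y) at world angle a
    y=np.array([np.cos(a),np.sin(a),0]);z=np.array([0,0,-1.]);return np.column_stack([np.cross(y,z),y,z])
E
python3 - <<'E'
from h import *
f=np.load("top0.npz");p,d=f["p"],f["d"];W=cloud("top",p,d)
for n,(u,v) in dict(case=(293,212),ltab=(236,204),lbush_out=(250,205),rtab=(347,219),rbush=(333,217),btab=(299,158),rail_h=(186,225),rail_t=(173,168),table=(300,250),back=(297,175),dish=(252,272)).items():
    print(n,W[v-1:v+2,u-1:u+2].reshape(-1,3).mean(0).round(4), W[v,u].round(3))
hsv=cv2.cvtColor(p,cv2.COLOR_RGB2HSV)
m=(hsv[...,1]>90)&(hsv[...,2]>150);m[:,:225]=0;m[:,360:]=0;m[:145]=0;m[245:]=0
Q=W[m];print(m.sum(),Q.min(0),Q.max(0))
# rail cloud
b=W[160:260,160:212];k=b[(b[...,2]>.02)&(b[...,2]<.08)];print(len(k));c=k.mean(0);w=np.linalg.svd(k-c,full_matrices=False)[2][0];print(c,w,np.ptp((k-c)@w))
big=cv2.resize(p[130:270,150:365],None,fx=3.7,fy=3.7,interpolation=cv2.INTER_CUBIC);cv2.imwrite("pics/crop.png",big[...,::-1])
for a in [(.55,.05),(.55,.15),(.55,.3)]:
  for g in range(-180,180,30): 
    q=inverse_kinematics([*a,.2],down(np.radians(g)))
    print(a,g,None if q is None else np.round(q,2)) if a[1]==.15 else 0
E
```

```text
case [0.5261 0.0266 0.0058] [0.526 0.027 0.006]
ltab [0.5468 0.168  0.0265] [0.547 0.168 0.027]
lbush_out [5.451e-01 1.362e-01 2.000e-04] [ 0.545  0.136 -0.001]
rtab [ 0.5066 -0.108   0.0376] [ 0.507 -0.108  0.037]
rbush [ 0.5126 -0.0751  0.0021] [ 0.513 -0.075  0.   ]
btab [0.6588 0.0098 0.0449] [0.659 0.01  0.042]
rail_h [0.4952 0.2556 0.1733] [0.496 0.289 0.037]
rail_t [0.6387 0.3261 0.0222] [0.638 0.323 0.032]
table [0.4297 0.0097 0.    ] [0.43  0.01  0.004]
back [0.6183 0.0154 0.0264] [0.618 0.015 0.026]
dish [0.3763 0.1306 0.0049] [0.376 0.131 0.005]
5130 [ 0.46413622 -0.12391909 -0.0061145 ] [0.68587895 0.18759691 1.27195166]
557
[0.52169644 0.29816871 0.03305932] [-0.96822156 -0.24994131  0.00873812] 0.2250050344851358
(0.55, 0.15) -180 [ 0.48  0.64 -1.18  1.81  0.65  1.15  2.23]
(0.55, 0.15) -150 [-1.12  0.58  1.12  1.89 -0.6   1.06 -2.38]
(0.55, 0.15) -120 [-1.12  0.58  1.12  1.89 -0.6   1.06 -1.85]
(0.55, 0.15) -90 [-0.89  0.42  0.73  1.88 -0.34  0.96 -1.58]
(0.55, 0.15) -60 [-0.81  0.4   0.61  1.88 -0.28  0.95 -1.12]
(0.55, 0.15) -30 [-0.78  0.39  0.57  1.88 -0.26  0.95 -0.62]
(0.55, 0.15) 0 [-0.73  0.38  0.5   1.87 -0.22  0.94 -0.13]
(0.55, 0.15) 30 [-0.67  0.37  0.43  1.87 -0.19  0.94  0.36]
(0.55, 0.15) 60 [-0.61  0.36  0.35  1.87 -0.15  0.94  0.85]
(0.55, 0.15) 90 [-0.54  0.36  0.25  1.86 -0.11  0.94  1.33]
(0.55, 0.15) 120 [-0.44  0.35  0.13  1.86 -0.06  0.93  1.81]
(0.55, 0.15) 150 [-0.37  0.35  0.03  1.85 -0.01  0.94  2.29]
```

View pics/crop.png

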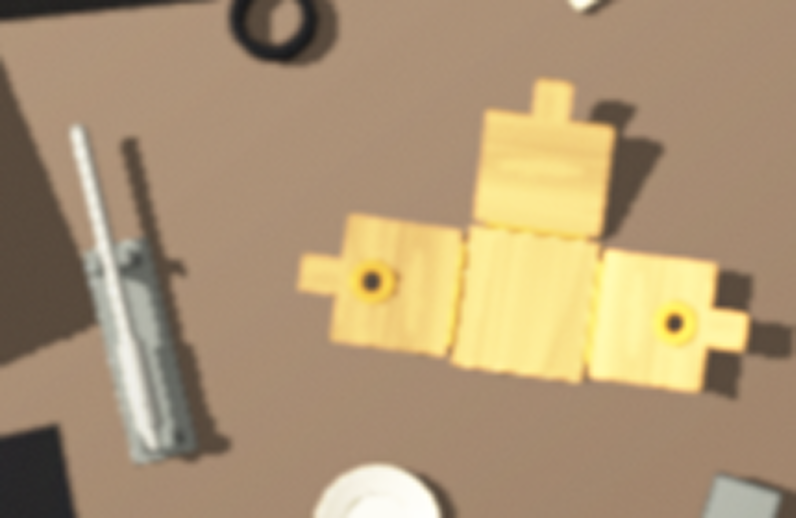

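Case yaw is about -7.5°. The rail axis points about 14.5° from +x, with its handle near the robot. I'll refine both from closer in with the wrist camera.

```bash
python3 - <<'E'
from h import *
print(camera_params("wrist"))
T=camera_params("wrist")["tool_from_camera"]
def look(x,y,z,a,n):
    R=down(a); off=R@T[:3,3]; f=R@T[:3,2]; 
    # aim optical axis at (x,y,0)
    p=np.array([x,y,0])-off; p[2]=z; p[:2]-=f[:2]/-f[2]*(z+off[2])
    movep(p,R); sleep(.2); s=sense(); q,d=camera("wrist"); np.savez(n+".npz",p=q,d=d,pos=s["position"],rot=s["tcp_rot"]); cv2.imwrite(f"pics/{n}.png",q[...,::-1]); print(s["position"],s["time_s"])
look(.545,.30,.30,np.radians(104),"wr")
look(.555,.03,.33,np.radians(82),"wc")
a,b=cv2.imread("pics/wr.png"),cv2.imread("pics/wc.png")
cv2.imwrite("pics/w2.png",cv2.resize(np.vstack([a,b]),(480,600)))
E
```

```text
{'K': array([[312.08082482,   0.        , 318.7920318 ],
       [  0.        , 312.08082482, 201.55217318],
       [  0.        ,   0.        ,   1.        ]]), 'dist': array([-0.0337333,  0.       ,  0.       ,  0.       ,  0.       ]), 'tool_from_camera': array([[-3.06194355e-04, -9.52256160e-01, -3.05300037e-01,
         7.72615639e-02],
       [ 9.99999872e-01, -1.68416646e-04, -4.77623678e-04,
         4.54153508e-04],
       [ 4.03402481e-04, -3.05300144e-01,  9.52256089e-01,
        -1.17758971e-01],
       [ 0.00000000e+00,  0.00000000e+00,  0.00000000e+00,
         1.00000000e+00]])}
[0.48963358 0.28692034 0.2998477 ] 2.1167
[0.48945394 0.04081805 0.32960067] 3.35
```

View pics/w2.png

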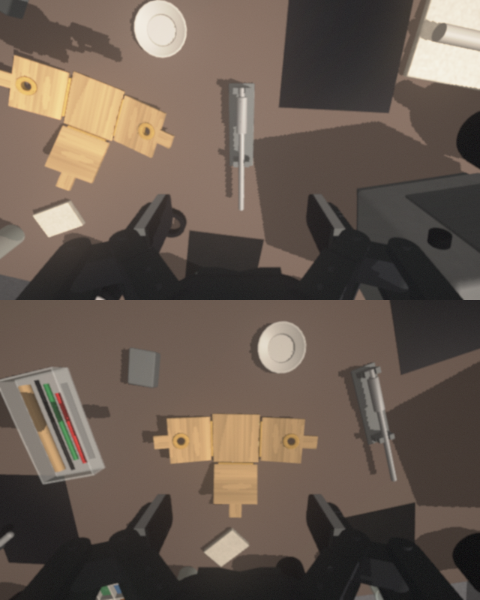

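The upper picture shows the rail (wr) with its handle near x≈240, y≈110 and its tip at about (241,208). The lower one shows the case centred at about (236,438). Next I'll fit the case model to the wrist image silhouette and depth, and the rail axis to its point cloud.

```bash
cat > fit.py <<'E'
from h import *
from scipy.optimize import minimize
def load(n):
    f=np.load(n+".npz"); s=dict(position=f["pos"],tcp_rot=f["rot"]); return f["p"],f["d"],s
def proj(P,s):
    c=camera_params("wrist");T=np.asarray(c["tool_from_camera"]);R=s["tcp_rot"]@T[:3,:3];t=s["tcp_rot"]@T[:3,3]+s["position"]
    return cv2.projectPoints((np.asarray(P)-t)@R,np.zeros(3),np.zeros(3),c["K"],c["dist"])[0].reshape(-1,2)
def boxes(th):
    B=[[(x,y,z) for x in(-.048,.048) for y in(-.045,.045) for z in(0,.006)]]
    for k,t in zip("lrb",th):
        for r0,r1,w in((.003,.08,.043),(.08,.106,.012)):
            b=[]
            for r in(r0,r1):
                for q in(-w,w):
                    for n in(-.003,.003):
                        o=r*np.cos(t)-n*np.sin(t);z=.006+r*np.sin(t)+n*np.cos(t)
                        b.append({"l":(q,.048+o,z),"r":(q,-.048-o,z),"b":(.051+o,q,z)}[k])
            B.append(b)
    return B
def render(v,s):
    R=rotz(v[2]);m=np.zeros((400,640),np.uint8)
    for b in boxes(v[3:]):
        h=cv2.convexHull(proj(np.array(b)@R.T+[v[0],v[1],0],s).astype(np.float32))
        cv2.fillConvexPoly(m,np.round(h*16).astype(np.int32),255,cv2.LINE_AA,4)
    return m/255.
E
python3 - <<'E'
from fit import *
p,d,s=load("wc");W=cloud("wrist",p,d,s)
hsv=cv2.cvtColor(p,cv2.COLOR_RGB2HSV)
roi=(abs(W[...,0]-.56)<.15)&(abs(W[...,1]-.03)<.17)
m=(roi&(hsv[...,1]>70)&(hsv[...,2]>150)&(p[...,0].astype(int)-p[...,2]>50)).astype(np.uint8)
n,L,st,_=cv2.connectedComponentsWithStats(cv2.morphologyEx(m,cv2.MORPH_CLOSE,np.ones((9,9))))
k=1+st[1:,4].argmax();m=(L==k).astype(float);print(st[k])
f=lambda v:abs(render(v,s)-m).sum()
best=None
for x in[(.53,.027,-.13,.18,.3,.36),(.53,.027,-.13,.3,.2,.2)]:
    o=minimize(f,x,method="Nelder-Mead",options=dict(initial_simplex=np.array([x]+[np.array(x)+e for e in np.diag([.01,.01,.05,.1,.1,.1])]),maxiter=1500,xatol=1e-5))
    print(o.fun,m.sum(),o.x.round(4)); best=o if best is None or o.fun<best.fun else best
np.save("case.npy",best.x)
v=best.x;R=rotz(v[2])
# depth check of angles
C=(W-[v[0],v[1],0])@R
for nm,r,sel in (("l",C[...,1]-.048,abs(C[...,0])<.04),("r",-.048-C[...,1],abs(C[...,0])<.04),("b",C[...,0]-.051,abs(C[...,1])<.04)):
    q=sel&(r>.005)&(r<.07)&(m>0)&(C[...,2]<.06);print(nm,q.sum(),np.arctan(np.polyfit(r[q],C[...,2][q],1)).round(4)[0])
q=(abs(C[...,0])<.03)&(abs(C[...,1])<.03);print("base z",np.median(C[q][:,2]))
vis=p.copy();e=cv2.Canny((render(v,s)*255).astype(np.uint8),50,150)>0;vis[e]=[255,0,0]
cv2.imwrite("pics/fit.png",cv2.resize(vis[100:320,180:460],None,fx=2.5,fy=2.5,interpolation=cv2.INTER_NEAREST)[...,::-1])
# rail
for nme in("wr","wc"):
    p,d,s=load(nme);W=cloud("wrist",p,d,s)
    c0=np.array([.522,.298]);w0=np.array([.968,.25]);D=W[...,:2]-c0;al=D@w0;pe=D@[-.25,.968]
    q=(abs(al)<.14)&(abs(pe)<.025)
    for lo,hi in((.02,.045),):
        a=q&(W[...,2]>lo)&(W[...,2]<hi);print(nme,a.sum(),al[a].min(),al[a].max())
    for b in np.arange(-.13,.14,.01):
        a=q&(W[...,2]>.02)&(W[...,2]<.06)&(abs(al-b)<.005)
        if a.sum()>3: print(round(b,3),a.sum(),pe[a].min().round(4),pe[a].max().round(4),W[...,2][a].max().round(4))
E
```

```text
[  204   152   220   138 15097]
809.3882352941176 15097.0 [ 0.5285  0.0295 -0.157   0.0479  0.296   0.2421]Traceback (most recent call last):
  File "<stdin>", line 11, in <module>
    res = _minimize_neldermead(fun, x0, args, callback, bounds=bounds,
                               **options)
    fxr = func(xr)
    fx = function(np.copy(x), *(wrapper_args + args))
  File "<stdin>", line 8, in <lambda>
  File "fit.py", line 23, in render
    h=cv2.convexHull(proj(np.array(b)@R.T+[v[0],v[1],0],s).astype(np.float32))
                     ~~~~^^^^^^^^^^^^^^^^^^^^^^^^^^^^^^^^^
  File "fit.py", line 6, in proj
    c=camera_params("wrist");T=np.asarray(c["tool_from_camera"]);R=s["tcp_rot"]@T[:3,:3];t=s["tcp_rot"]@T[:3,3]+s["position"]
ValueError: time passes only in moves, steps and waits
```

```bash
sed -i 's/^def cloud/_C={}\ndef cp(n):\n    if n not in _C: _C[n]=camera_params(n)\n    return _C[n]\ndef cloud/; s/c=camera_params(name)/c=cp(name)/' h.py; sed -i 's/camera_params("wrist")/cp("wrist")/' fit.py
cat > dofit.py <<'E'
from fit import *
p,d,s=load("wc");W=cloud("wrist",p,d,s)
hsv=cv2.cvtColor(p,cv2.COLOR_RGB2HSV)
roi=(abs(W[...,0]-.56)<.15)&(abs(W[...,1]-.03)<.17)
m=(roi&(hsv[...,1]>70)&(hsv[...,2]>150)&(p[...,0].astype(int)-p[...,2]>50)).astype(np.uint8)
n,L,st,_=cv2.connectedComponentsWithStats(cv2.morphologyEx(m,cv2.MORPH_CLOSE,np.ones((9,9))))
k=1+st[1:,4].argmax();m=(L==k).astype(float)
v=np.array([.5285,.0295,-.15,.1,.296,.24])
for it in range(3):
    C=(W-[v[0],v[1],0])@rotz(v[2])
    for i,(nm,r,sel) in enumerate((("l",C[...,1]-.048,abs(C[...,0])<.04),("r",-.048-C[...,1],abs(C[...,0])<.04),("b",C[...,0]-.051,abs(C[...,1])<.04))):
        q=sel&(r>.005)&(r<.07)&(m>0)&(C[...,2]<.06);v[3+i]=np.arctan(np.polyfit(r[q],C[...,2][q],1)[0])
    f=lambda u:abs(render(np.r_[u,v[3:]],s)-m).sum()
    x=v[:3];o=minimize(f,x,method="Nelder-Mead",options=dict(initial_simplex=np.array([x]+[x+e for e in np.diag([.008,.008,.05])]),xatol=1e-5))
    v[:3]=o.x;print(o.fun,m.sum(),v.round(4))
np.save("case.npy",v)
q=(abs(C[...,0])<.03)&(abs(C[...,1])<.03);print("base z",np.median(C[q][:,2]))
vis=p.copy();e=cv2.Canny((render(v,s)*255).astype(np.uint8),50,150)>0;vis[e]=[255,0,0]
cv2.imwrite("pics/fit.png",cv2.resize(vis[130:310,190:440],None,fx=3,fy=3,interpolation=cv2.INTER_NEAREST)[...,::-1])
for nme in("wr","wc"):
    p,d,s=load(nme);W=cloud("wrist",p,d,s)
    c0=np.array([.522,.298]);w0=np.array([.968,.25]);D=W[...,:2]-c0;al=D@w0;pe=D@[-.25,.968]
    q=(abs(al)<.14)&(abs(pe)<.025)&(W[...,2]>.02)&(W[...,2]<.06)
    print(nme,al[q].min(),al[q].max())
    for b in np.arange(-.13,.14,.01):
        a=q&(abs(al-b)<.005)
        if a.sum()>3: print(round(b,3),a.sum(),pe[a].min().round(4),pe[a].max().round(4),W[...,2][a].max().round(4))
E
python3 dofit.py
```

```text
927.0666666666667 15097.0 [ 0.5277  0.0289 -0.1455  0.1606  0.2586  0.3963]
926.1019607843137 15097.0 [ 0.5277  0.0289 -0.1455  0.1599  0.26    0.3961]
926.1019607843137 15097.0 [ 0.5277  0.0289 -0.1455  0.1599  0.26    0.3961]
base z 0.006138811410139056
wr -0.09491889181384003 0.12996823754347905
-0.09 214 -0.0129 0.0154 0.0357
-0.08 114 -0.0114 0.0149 0.0385
-0.07 115 -0.0068 0.0091 0.0383
-0.06 115 -0.007 0.0091 0.0382
-0.05 113 -0.0071 0.0091 0.0393
-0.04 114 -0.0072 0.0092 0.0386
-0.03 108 -0.0073 0.0092 0.0386
-0.02 77 -0.0074 0.0092 0.0388
-0.01 61 -0.0036 0.0054 0.0352
-0.0 60 -0.0037 0.0054 0.0345
0.01 57 -0.0038 0.0054 0.0348
0.02 50 -0.0039 0.004 0.0341
0.03 151 -0.0148 0.0149 0.0357
0.04 112 -0.0148 0.0149 0.0356
0.05 50 -0.0041 0.004 0.0347
0.06 46 -0.0042 0.0039 0.0344
0.07 49 -0.0043 0.0039 0.0344
0.08 44 -0.0044 0.0039 0.0339
0.09 46 -0.0044 0.0039 0.0344
0.1 45 -0.0045 0.0039 0.0342
0.11 42 -0.0046 0.0038 0.0342
0.12 47 -0.0047 0.0038 0.0346
0.13 13 -0.0047 0.0038 0.0342
wc -0.09488703446337689 0.13010239286510603
-0.09 242 -0.0145 0.0148 0.0358
-0.08 106 -0.0078 0.014 0.0379
-0.07 118 -0.0084 0.0079 0.0386
-0.06 115 -0.008 0.008 0.0383
-0.05 115 -0.0085 0.0078 0.0384
-0.04 111 -0.0082 0.008 0.038
-0.03 106 -0.0088 0.0077 0.0381
-0.02 81 -0.0089 0.008 0.0384
-0.01 61 -0.0051 0.005 0.034
-0.0 61 -0.0051 0.0044 0.0343
0.01 55 -0.0045 0.0041 0.0359
0.02 56 -0.0048 0.0039 0.0339
0.03 166 -0.0148 0.0154 0.0351
0.04 111 -0.015 0.0132 0.0354
0.05 51 -0.0053 0.0033 0.034
0.06 44 -0.005 0.0032 0.035
0.07 48 -0.005 0.0035 0.0348
0.08 46 -0.0053 0.0035 0.0343
0.09 51 -0.0067 0.0032 0.0347
0.1 48 -0.0074 0.0023 0.0341
0.11 48 -0.0071 0.0036 0.0349
0.12 47 -0.0067 0.0035 0.034
0.13 14 -0.0055 0.0025 0.0332
```

View pics/fit.png

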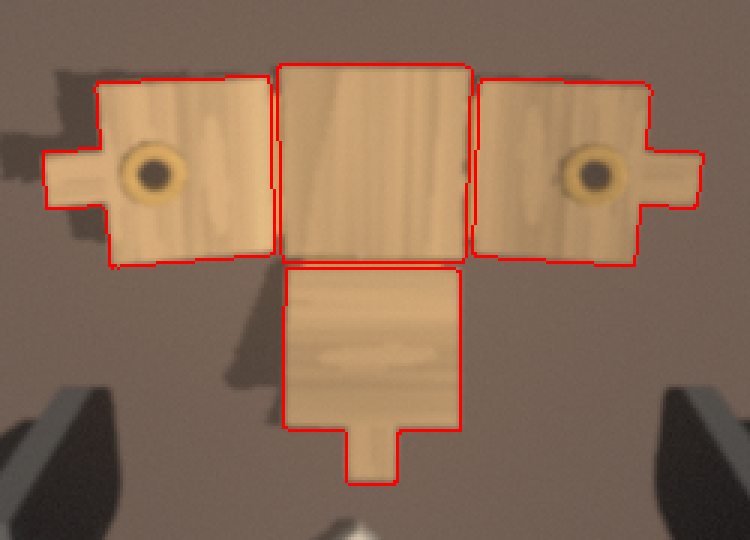

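The fit is tight: the red outline follows every edge and the base height checks at 6 mm. Raising the back first, with the fingers straddling the tab and the tool kept pointing down along the arc.

```bash
cat > raise_.py <<'E'
from h import *
v=np.load("case.npy");R=rotz(v[2]);O=np.array([v[0],v[1],0])
def tab(k,t,out=.002):
    o=.096*np.cos(t)+out;z=.006+.096*np.sin(t)
    return O+R@np.array({"l":(0,.048+o,z),"r":(0,-.048-o,z),"b":(.051+o,0,z)}[k])
def lift(k):
    t0=v[3+"lrb".index(k)];A=down(v[2]+(np.pi/2 if k=="b" else 0));up=np.array([0,0,.016])
    command_gripper(.045,40)
    movep(tab(k,t0)+up+[0,0,.07],A); move_l(tab(k,t0)+up,feed=.15)
    command_gripper(.02,40); s0=sense();print(k,"gap",s0["finger_gap"],"F",s0["gripper_force"])
    for t in np.linspace(t0,1.50,7)[1:]: move_l(tab(k,t)+up,feed=.15)
    f=sense()["wrist_force"]
    hit=move_l(tab(k,1.571)+up+(tab(k,1.571+.06)-tab(k,1.571))*[1,1,0],feed=.03,until_force=14)
    s=sense();print("hit",hit,"pos err",((s["position"]-tab(k,1.571)-up)@R).round(4),"dF",np.round((s["wrist_force"]-f)@R,1),s["time_s"])
    command_gripper(.045); move_l(s["position"]+[0,0,.06],feed=.2)
E
python3 - <<'E'
from raise_ import *
lift("b"); p,d=camera("side"); cv2.imwrite("pics/s1.png",cv2.resize(p[120:300,180:440],None,fx=2.5,fy=2.5)[...,::-1])
E
```

```text
b gap 0.022425842152372283 F 39.55454707145691
hit False pos err [-0.0034 -0.0001  0.0012] dF [ 1.8 -1.2  2.5] 8.025
```

View pics/s1.png

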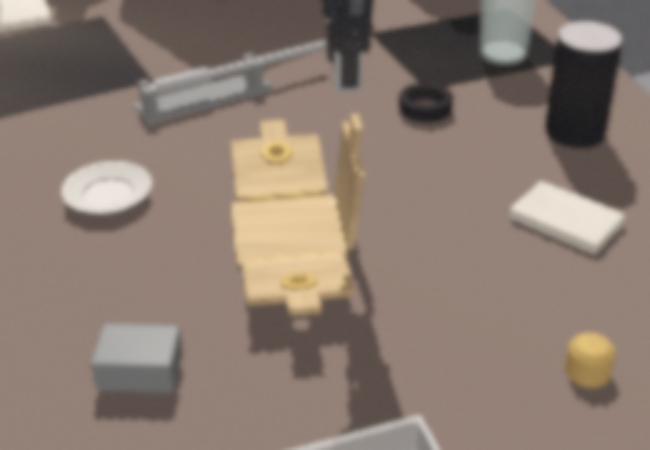

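Side view: the back panel stands near (350,180), and looks upright. I'll raise the ends with a bit more overdrive against the stop, then measure all three angles.

```bash
sed -i 's/1.571+.06/1.571+.12/; s/until_force=14/until_force=10/; s/command_gripper(.02,40)/command_gripper(.02,60)/' raise_.py
cat > ang.py <<'E'
from fit import *
def measure(n,th=(1.571,1.571,1.571)):
    # look from open side; silhouette + fit of angles only
    v=np.load("case.npy")
    p,d,s=load(n);W=cloud("wrist",p,d,s);C=(W-[v[0],v[1],0])@rotz(v[2])
    for nm,r,q0,z in (("l",C[...,1]-.048,C[...,0],C[...,2]),("r",-.048-C[...,1],C[...,0],C[...,2]),("b",C[...,0]-.051,C[...,1],C[...,2])):
        for lo,hi,w in((.078,.095,.04),(.10,.125,.011)):
            q=(abs(r)<.02)&(z>lo)&(z<hi)&(abs(q0)<w)
            if q.sum()>5: print(nm,"z",np.median(z[q]).round(4),"r",np.percentile(r[q],[5,50,95]).round(4),q.sum())
E
python3 - <<'E'
from raise_ import *
lift("r"); lift("l")
A=down(v[2]+np.pi/2); T=cp("wrist")["tool_from_camera"]
off=A@T[:3,3];f=A@T[:3,2]
t=O+R@np.array([0,0,.1]);p=t-off;p[2]=.33;p[:2]-=f[:2]/-f[2]*(.33+off[2]-.1)
movep(p,A);sleep(.2);s=sense();q,d=camera("wrist");np.savez("wu.npz",p=q,d=d,pos=s["position"],rot=s["tcp_rot"])
print(s["time_s"]);from ang import *
measure("wu");s=dict(position=s["position"],tcp_rot=s["tcp_rot"])
vis=q.copy();u=v.copy();u[3:]=1.571;e=cv2.Canny((render(u,s)*255).astype(np.uint8),50,150)>0;vis[e]=[255,0,0]
cv2.imwrite("pics/up.png",np.hstack([cv2.resize(i[90:310,210:430],None,fx=1.8,fy=2.5) for i in (q,vis)])[...,::-1])
E
```

```text
r gap 0.021701451525222164 F 58.61240565776825
hit False pos err [-0.0018  0.0114  0.0002] dF [-0.3 -0.8 -0.8] 13.4917
l gap 0.02213644673295333 F 58.63686203956604
hit False pos err [-0.0015 -0.0112  0.0013] dF [-1.7  0.9  2.6] 18.7833
21.0167
l z 0.0859 r [-0.0002  0.0017  0.0058] 319
l z 0.1116 r [0.0009 0.0031 0.0069] 123
r z 0.0859 r [-0.0015  0.0006  0.0049] 319
r z 0.1119 r [-0.0002  0.0023  0.0058] 126
b z 0.0852 r [0.0025 0.0036 0.0083] 439
b z 0.1105 r [0.0048 0.0062 0.0119] 185
```

View pics/up.png

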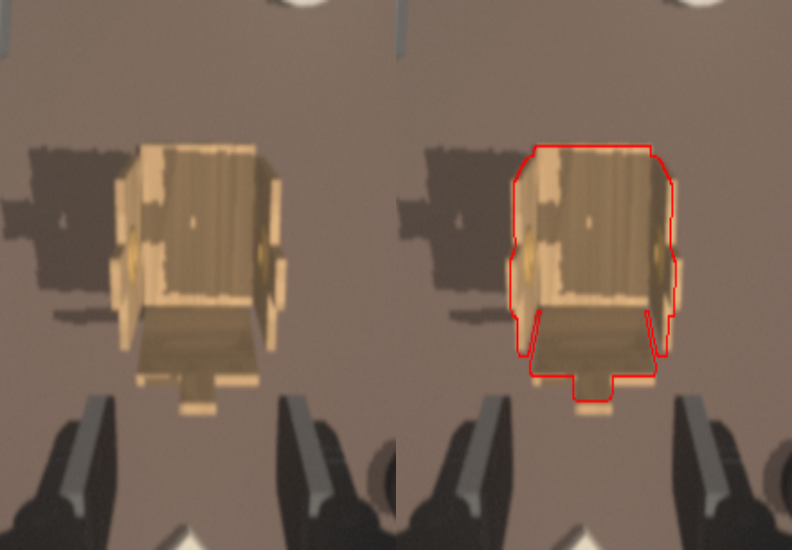

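The red outline marks fully upright panels. The real ones still lean out slightly, most clearly the back at (197,408), by about 0.02–0.06 rad. I'll push each tab home from outside with closed fingers until I feel the stop.

```bash
cat > push.py <<'E'
from raise_ import *
def push(k,over=.008,F=15):
    A=down(v[2]+(np.pi/2 if k=="b" else 0))
    P=lambda out:tab(k,np.pi/2,out)+[0,0,.013]
    movep(P(.040)+[0,0,.05],A); move_l(P(.040),feed=.2); sleep(.1)
    hit=move_l(P(.0145-over),feed=.04,until_force=F)
    s=sense();e=(s["position"]-P(0))@R
    print(k,hit,e.round(4),np.round(s["wrist_force"]@R,1),s["time_s"])
    sleep(.15);s=sense();print(((s["position"]-P(0))@R).round(4),np.round(s["wrist_force"]@R,1))
    move_l(P(.040),feed=.2); move_l(P(.040)+[0,0,.05],feed=.25)
E
python3 - <<'E'
from push import *
command_gripper(0.0,40)
push("b");push("r");push("l")
A=down(v[2]+np.pi/2); T=cp("wrist")["tool_from_camera"]
off=A@T[:3,3];f=A@T[:3,2]
t=O+R@np.array([0,0,.1]);p=t-off;p[2]=.33;p[:2]-=f[:2]/-f[2]*(.33+off[2]-.1)
movep(p,A);sleep(.2);s=sense();q,d=camera("wrist");np.savez("wu2.npz",p=q,d=d,pos=s["position"],rot=s["tcp_rot"])
print(s["time_s"]);from ang import *
measure("wu2")
E
```

```text
b True [0.0118 0.     0.0008] [ 1.7 -0.4  0.9] 23.6833
[0.0118 0.     0.0007] [1.9 0.7 0.6]
r True [-0.0001 -0.014  -0.    ] [ 0.3 -2.1  1.2] 26.8083
[-0.0002 -0.0141 -0.0001] [ 0.1 -1.9  0.5]
l True [-0.0002  0.0137  0.    ] [1.5 2.3 1.1] 29.5917
[-0.0003  0.0137 -0.0002] [0.7 1.5 1.2]
31.7333
l z 0.086 r [-0.0034 -0.001   0.0031] 291
l z 0.1122 r [-0.0026 -0.0003  0.003 ] 117
r z 0.0859 r [-0.0041 -0.0017  0.0022] 289
r z 0.1121 r [-0.0035 -0.0011  0.0022] 112
b z 0.0856 r [-0.0059 -0.0051 -0.0005] 402
b z 0.1106 r [-0.0059 -0.0051 -0.0018] 137
```

The panels are home: r is the same at 86 mm and at 112 mm height, and contact came at the expected stop. Tab centring (-1.7 mm) and the back-stop contact (-2.2 mm) both put the case about 1.8 mm further towards -x than the fit, so I'll apply that. Now the rail.

```bash
cat > rail.py <<'E'
from raise_ import *
DX=-.0018
Ai=down(v[2])
def ins(tip,dx=0,z=.070): # TCP for rail tip at case y = tip (grasp at rail x=+.006)
    return O+R@np.array([DX+dx,tip+.174,z])
E
python3 - <<'E'
from rail import *
a=np.radians(14.0);w=np.array([np.cos(a),np.sin(a),0]);o=np.array([.4734,.2863,0])+.006*w
A=down(a+np.pi/2)
command_gripper(.045,100)
movep(o+[0,0,.10],A);move_l(o+[0,0,.035],feed=.1)
command_gripper(.01,100);s=sense();print(s["finger_gap"],s["gripper_force"],s["position"],s["wrist_force"],s["time_s"])
move_l(s["position"]+[0,0,.12],feed=.2)
movep(ins(.080,z=.14),Ai);move_l(ins(.080,z=.071),feed=.15);sleep(.2)
s=sense();print("err",((s["position"]-ins(.080,z=.071))@R).round(4),s["wrist_force"].round(2),s["ft_torque"].round(3),s["time_s"])
for n in("top","side"):
    p,d=camera(n);np.savez(n+"2.npz",p=p,d=d)
    C=(cloud(n,p,d)-O)@R
    for b in np.arange(.07,.24,.02):
        q=(abs(C[...,1]-b)<.01)&(abs(C[...,0])<.02)&(C[...,2]>.045)&(C[...,2]<.09)
        if q.sum()>3: print(n,b.round(3),q.sum(),"x",np.percentile(C[q][:,0],[5,50,95]).round(4),"z",np.percentile(C[q][:,2],[50,95]).round(4))
    q=(abs(C[...,0])<.012)&(C[...,2]>.1)&(C[...,2]<.12)&(abs(abs(C[...,1])-.048)<.012);print(n,"tabs z",np.percentile(C[q][:,2],[50,95]))
t=np.load("top2.npz")["p"][130:270,150:365];sd=np.load("side2.npz")["p"][90:290,200:420]
cv2.imwrite("pics/pre.png",np.hstack([cv2.resize(t,(440,290)),cv2.resize(sd,(350,290))])[...,::-1])
E
```

```text
0.014834092658336956 97.49906659126282 [0.47967065 0.28789824 0.03586748] [-1.79885032 -0.3313521   6.58066641] 34.7583
err [0.0007 0.0003 0.0012] [ 0.2  -0.18 -2.25] [-0.002  0.039  0.017] 37.7
top 0.09 32 x [-0.004   0.0002  0.0045] z [0.067  0.0727]
top 0.11 36 x [-0.0045 -0.0001  0.0048] z [0.0676 0.071 ]
top 0.13 35 x [-0.0041  0.0001  0.0045] z [0.0676 0.0715]
top 0.15 33 x [-0.0041  0.0006  0.0045] z [0.068  0.0715]
top 0.17 35 x [-0.0039 -0.0001  0.0045] z [0.0685 0.0719]
top 0.19 33 x [-0.004   0.0003  0.0047] z [0.0671 0.072 ]
top 0.21 35 x [-0.0039  0.0005  0.0047] z [0.0683 0.0717]
top 0.23 49 x [-0.0064  0.001   0.0079] z [0.0707 0.0747]
top tabs z [0.11206508 0.11562842]
side 0.13 9 x [-0.0042 -0.0013  0.0023] z [0.0664 0.0672]
side 0.15 15 x [-0.0054 -0.0021  0.0029] z [0.066  0.0676]
side 0.17 13 x [-0.0044 -0.0012  0.0034] z [0.0657 0.0671]
side 0.19 16 x [-0.0055 -0.0018  0.0025] z [0.0656 0.0672]
side 0.21 13 x [-0.0045 -0.0008  0.0037] z [0.066  0.0674]
side 0.23 41 x [-0.0121 -0.0009  0.0128] z [0.0672 0.0883]
side tabs z [0.10677219 0.11068821]
```

View pics/pre.png

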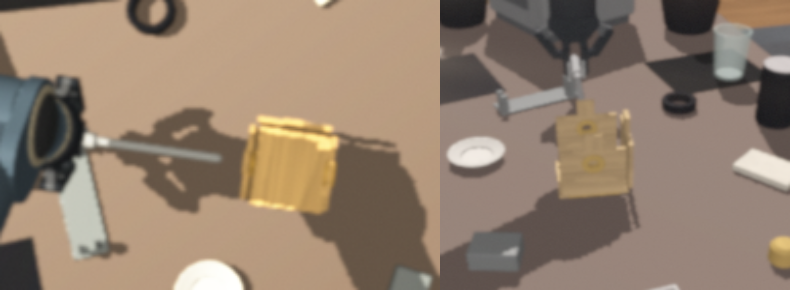

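Left: the rail is held level, its tip at about (218,158), pointing at the case at (290,165). Right: the panels are upright and both bushes are visible, at about (588,128) and (593,163). I'll compare the tab centres with the rail axis in the same cameras.

```bash
python3 - <<'E'
from rail import *
s=sense();print(((s["position"]-O)@R).round(4))
for n in("top","side"):
    f=np.load(n+"2.npz");C=(cloud(n,f["p"],f["d"])-O)@R
    for k,sg in(("l",1),("r",-1)):
        for lo,hi,w in((.100,.12,.02),(.06,.095,.06)):
            q=(abs(C[...,0])<w)&(C[...,2]>lo)&(C[...,2]<hi)&(abs(sg*C[...,1]-.048)<.008)
            if q.sum()>5: print(n,k,lo,q.sum(),"x",np.percentile(C[q][:,0],[2,50,98]).round(4),"mid",np.mean(np.percentile(C[q][:,0],[2,98])).round(4),"y",np.median(C[q][:,1]).round(4),"zmax",np.percentile(C[q][:,2],95).round(4))
    # brass bush: saturated yellow on right panel's outer face in the side view
    if n=="side":
        hsv=cv2.cvtColor(f["p"],cv2.COLOR_RGB2HSV)
        q=(hsv[...,1]>130)&(abs(C[...,1]+.052)<.012)&(abs(C[...,0])<.03)&(C[...,2]>.035)&(C[...,2]<.09)
        print("bush",q.sum(),np.median(C[q],0).round(4),np.percentile(C[q],[5,95],0).round(4)) if q.sum() else 0
E
```

```text
[-0.0014  0.2542  0.0718]
top l 0.1 30 x [-0.0112 -0.0006  0.0101] mid -0.0006 y 0.0474 zmax 0.1152
top l 0.06 117 x [-0.0406  0.0004  0.0463] mid 0.0029 y 0.0457 zmax 0.0896
top r 0.1 26 x [-0.0121 -0.0016  0.0114] mid -0.0004 y -0.0479 zmax 0.1157
top r 0.06 98 x [-0.0407  0.0017  0.0502] mid 0.0047 y -0.048 zmax 0.0893
side l 0.1 56 x [-0.0122 -0.0012  0.0102] mid -0.001 y 0.0444 zmax 0.1106
side l 0.06 407 x [-0.0424 -0.0019  0.0409] mid -0.0007 y 0.0439 zmax 0.0897
side r 0.1 71 x [-0.0118 -0.0015  0.0105] mid -0.0006 y -0.0516 zmax 0.1107
side r 0.06 517 x [-0.0425  0.0016  0.0507] mid 0.0041 y -0.0519 zmax 0.0888
```

Rail and bush axes agree within about 1 mm in both cameras, and in height too: grasped at 28 mm, now raised by 36 mm. Threading with force guarding.

```bash
python3 - <<'E'
from rail import *
z=.071;D=-.0004
def st(m,h):
    s=sense();e=(s["position"]-O)@R;print(m,h,"tip y",round(e[1]-.174,4),"x,z",e[[0,2]].round(4),"F",np.round(s["wrist_force"]@R,1),"T",np.round(s["ft_torque"]@R,2),s["time_s"],s["finger_gap"])
st("start",0)
for y in(.03,-.03,-.085):
    h=move_l(ins(y,D,z),feed=.05,until_force=8);st(y,h)
    if h: break
E
```

```text
start 0 tip y 0.0802 x,z [-0.0014  0.0718] F [-0.3  0.4 -1.9] T [-0.01  0.01  0.05] 37.8 0.015283950083525984
0.03 False tip y 0.0305 x,z [-0.0022  0.0709] F [ 0.1 -0.4 -2.2] T [0.03 0.02 0.04] 38.95 0.015100885596925422
-0.03 False tip y -0.0295 x,z [-0.0022  0.071 ] F [ 0.7  0.5 -3. ] T [ 0.01 -0.02 -0.03] 40.3 0.014925625692706905
-0.085 False tip y -0.0845 x,z [-0.0022  0.0709] F [ 0.   0.  -2.6] T [ 0.01 -0.07  0.01] 41.55 0.014914200409009662
```

Threaded without contact forces. Now checking the end state.

```bash
python3 - <<'E'
from rail import *
I={}
for n in("top","side"):
    p,d=camera(n);I[n]=p;C=(cloud(n,p,d)-O)@R
    q=(abs(C[...,0])<.012)&(C[...,2]>.05)&(C[...,2]<.08)&(C[...,1]<-.058)&(C[...,1]>-.13)
    print(n,"tip out",q.sum(),C[q].min(0).round(4) if q.any() else 0)
    for k,sg in(("l",1),("r",-1)):
        q=(abs(C[...,0])<.015)&(C[...,2]>.1)&(C[...,2]<.12)&(abs(sg*C[...,1]-.048)<.015);print(k,C[q][:,1].mean().round(4) if q.any() else 0)
    q=(abs(C[...,1])<.011)&(C[...,2]>.1)&(C[...,2]<.12)&(abs(C[...,0]-.05)<.02);print("b",C[q][:,0].mean().round(4) if q.any() else 0)
cv2.imwrite("pics/end.png",np.hstack([cv2.resize(I["top"][150:250,215:365],(420,280),interpolation=cv2.INTER_CUBIC),cv2.resize(I["side"][130:250,240:380],(370,280),interpolation=cv2.INTER_CUBIC)])[...,::-1])
E
```

```text
top tip out 42 [-0.0054 -0.0826  0.0588]
l 0.0473
r -0.048
b 0.0504
side tip out 49 [-0.0062 -0.0862  0.0582]
l 0.0443
r -0.0509
b 0.0492
```

View pics/end.png

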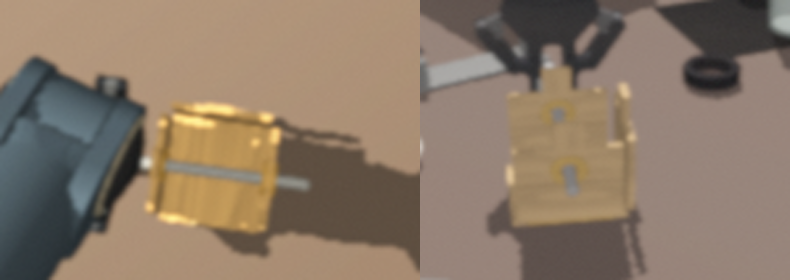

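The end view shows the rail spanning both bushes, its tip about 30 mm beyond the right one at (308,184). All panels are upright.

```bash
python3 -c "
from rig import *
sleep(.5);s=sense();print(s['qd'],s['finger_gap'],s['time_s']);print(finish_job())"
```

```text
[-0.00113245 -0.00057982  0.00154571 -0.00031999 -0.00197618 -0.00215157
  0.00240318] 0.014821348848568526 42.15
the job is handed in; nothing more can be done
None
```

The job is handed in at 42 s: all three panels stand upright, and the gripper is holding the rail still through both bushes, with its tip about 30 mm beyond the right-hand one.

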